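Load a test plate onto the narrow anvil of a gauge stand

TASK

Build the end stop of the gauge stand: put the tall slim sleeve on the stop post, fully down, and the wide stop collar on top of it, fully home. Then slide the dark test plate, without lifting or tipping it, off the loading deck onto the narrow anvil (the fence helps to square it) until it meets the stop collar and rests level, square and centred on the anvil alone. Leave everything else on the bench where it is.

Things in the scene. Friction and masses are not known exactly. Their poses are not given: they have to be found in the camera images.
- stand: Fixed gauge stand: grey base 10 mm thick and, along its own +x (the sliding direction), a raised deck, a gap, a narrow anvil and a stop post. Origin: on the bench under the anvil's centre, z up. In this frame (mm): base x -260 to 115, y -65 to 85; anvil block x -18 to 18, y -40 to 40, top z 59.
- deck_mid (a point): Point on the raised loading deck's top face (z 60 mm, 1 mm above the anvil), at stand x -155, y 0 mm. The deck spans stand x -250 to -60, y -70 to 90 mm.
- fence_mid (a point): Middle of the top of the fence's inner face. The fence runs along the deck's far (-y) side at stand y -60.5 mm, x -250 to -60 mm, and rises 6 mm above the deck. A square plate against it has its centre at y 0.
- anvil_top (a point): Centre of the anvil's top face, 59 mm above the bench; the plate's centre belongs above this point.
- post_foot (a point): Foot of the stop post, on the base's top face at z 10 mm, 78 mm along +x of the stand from the anvil's centre. The post is upright, 14 mm in diameter, 80 mm tall with a tapered tip (top at z 90 mm).
- plate: Dark flat test plate, 100 (own x) x 120 (own y) x 12 mm, about 0.4 kg, lying on the deck, too wide to grasp. Origin: centre of its underside, z up. Square, its x is along the stand's x; its centre is then over the anvil's centre when its front edge meets the home collar.
- sleeve: Tall slim steel sleeve, upright: 36 mm outside, 18.4 mm bore, 44 mm tall. Origin: centre of its underside. Home on the base its top is at z 54 mm.
- collar: Wide steel stop collar, flat: 56 mm outside, 18.4 mm bore, 24 mm tall. Origin: centre of its underside. Home on the sleeve its underside is at z 54 mm.
- flat_ring: Bystander: thin flat steel ring, 56 mm outside, 32 mm bore, only 10 mm tall. Not for the post. Origin: centre of its underside.
- jar: Bystander: small clear jar, 48 mm diameter, 55 mm tall. Origin: centre of its underside.
- screwdriver: Bystander: screwdriver lying on the bench, 170 mm long along its own x. Origin: on the bench under its middle.
- beaker: Bystander: white cup, 66 mm diameter, 85 mm tall, behind the stand. Origin: centre of its underside.
- bottle: Bystander: amber bottle, 64 mm diameter, 115 mm tall, near the post end of the stand. Origin: centre of its underside.
- weight_block: Bystander: brass block, 50 x 35 x 30 mm. Origin: centre of its underside.
Not all that is in view belongs to the job. What is shaped like the collar but blue or green is not meant.

How it is judged (in metres and radians):
On the way, in this order (a step that is already met when the one before it is completed fails the run):
1. the sleeve is fully down on the stop post (horizontal distance between sleeve and post_foot below 0.005 m and z of sleeve in the frame of stand below 0.0125 m and angle between sleeve's own z axis and vertical below 0.06 rad), for 0.2 s.
2. the collar is on the post, fully home on the sleeve (all of step 1 and horizontal distance between collar and post_foot below 0.005 m and z of collar in the frame of stand between 0.0515 and 0.0565 m and angle between collar's own z axis and vertical below 0.06 rad), for 0.2 s.
3. the plate lies square and level on the anvil, up to the collar (x of plate in the frame of stand between -0.006 and 0.006 m and y of plate in the frame of stand between -0.01 and 0.01 m and z of plate in the frame of stand between 0.056 and 0.062 m and angle between plate's own z axis and vertical below 0.03 rad and angle between the x axis of plate and the x axis of stand, either way round below 0.09 rad), for 0.2 s.
At the end, for the whole second after the job is handed in: Sleeve on the post, down on the base, and collar on the post, down on the sleeve (each within 2.5 mm); plate centred on the anvil within 6 mm along the slide and 10 mm across, square within 5 degrees, level within 1.7 degrees, clear of the deck; all three at rest (all of step 2 and all of step 3 and linear speed of each of sleeve, collar, plate below 0.01 m/s); the robot touches nothing.
It fails at once if the plate is lifted off its support or tipped (z of plate in the frame of stand above 0.08 m or angle between plate's own z axis and vertical above 0.2 rad).
It fails at once if a bystander (flat ring, jar, screwdriver, cup, bottle or brass block) is moved more than 25 mm (distance of any of flat_ring, jar, screwdriver, beaker, bottle, weight_block from where it was at the start of the episode above 0.025 m).
It also fails if it takes over 72 s, if anything falls off the work surface, if the arm or the gripper's body presses on something with over 40 N, if the wrist force passes 120 N, or if a joint passes its speed limit or range.

ROBOT

A 6-joint arm with a two-finger parallel gripper is mounted at the origin on the work surface. World frame = base frame: x ahead of the robot, y to its left, z up, the work surface at z = 0. Lengths are in mm, angles in rad, forces in N, time in s.
With the tool pointing down it reaches from about 400 to 925 mm from the base axis. Payload 12.5 kg.
Tool frame: the origin (TCP) lies between the finger pads; the fingertips stand 11 mm ahead of it and the grasp point (between the pads) lies 8 mm behind it (env.tip_extent is the distance from the TCP to the fingertips, in mm); x points along the fingers, z is the direction in which the jaws open and shut, and the axes are right-handed (so a half turn about x gives the same grasp; the last joint's range is limited). The gripper opens to 95 mm and grips with 3 to 60 N. Pads are 20 mm wide; open, the fingers measure 119 mm over their backs; the gripper's body (75 mm by 180 mm) begins 59 mm behind the grasp point.
Start: joints at [1.166, 0.491, 1.559, -0, 1.092, -0.106], TCP at [183.966, 597.329, 225.661] pointing down, gripper open.
Joint ranges: [-3.1, 3.1], [-0.84, 2.19], [0.05, 2.79], [-1.13, 4.28], [0.06, 2.93], [-2.69, 2.69]. Speed limits (rad/s): [2.22, 2.22, 2.79, 3.14, 3.14, 3.14].

INTERFACE

Orientations are given as [roll, pitch, yaw] about the fixed x, y, z axes, in that order (R = Rz(yaw) Ry(pitch) Rx(roll)).
In Python, from cell import status, imaging, env gives the robot as it stands. The module is installed in compiled form; this text tells all that it offers.
- The arm moves only by the tool apply_moves, never from a script. Its argument "increments" is a list of rows, each a list of 5 numbers: the closure, from 0 (fully open) to 1 (shut), then the shift along the tool's x, y, z in mm, then the turn about the tool's x in degrees. A call has 1 to 10 rows; each row shifts and turns the commanded pose from where the row before left it, along the tool's axes as they then stand; what a row does not reach is not made up. A row lasts 1/10 s, in which the tool goes at most 50 mm and 8.59 degrees, less where a joint would pass 70% of its speed; a pose out of reach is approached as far as the arm can. A call with a gripper value outside its range is refused whole. The fingers move at their own pace and stop on an object; the grip force is fixed at half the most. Time passes only in rows, so rows that do not move let the fingers close. It gives the time, the measured TCP pose, the force and the opening at its end, in the units of the state.
- status.state(): the state, without advancing time (a new reading comes with each control period).
- imaging.read_camera(name): name is "side" or "top"; returns a dict with "pixels" (384x512x3 uint8, red, green, blue), "fovy" (degrees; the focal length in pixels is half the picture's height over the tangent of half this angle, whatever the lens; pixels are square), "cx", "cy" (the principal point, pixels), "R" (3x3) and "t" (3): a world point X has camera coordinates R X + t. Camera axes: x right, y down, z forward; pixel columns grow to the right and rows downward; lengths in mm; the calibration is good to about 2 mm. A picture is of the moment at which its call begins. There is no depth.
- env.job_done(): hands the job in, once; it reports no verdict.
The state is a dict: "t": time; "joints": joint angles; "qvel": joint speeds; "tau": joint torques, N m; "eef_pos": TCP position; "tcp_rot": TCP orientation; "ft_force": force on the tool from outside, world axes, zero at the start; "moment": the same for the moment, N m; "opening": opening from 0.0 (shut) to 1.0 (fully open).
Only numpy, scipy, OpenCV 4.12 (cv2) and the standard library are available. Lean on these libraries where they do the work, as an engineer would, in place of code of your own. Each camera call takes 0.05 s, during which the arm holds its last target. There are 200 camera calls.

## Working session

There is one attempt and no reset: what is moved stays moved. The work goes in short steps, Python scripts to look and compute and a tool call to move; the robot and the scene stay as the last step left them, time stands still between calls to the robot, and variables do not carry over. Pictures are saved under pics/ and viewed, about 8 in all and at most 12, crops included, and the job is handed in when it is done.

Besides the shell and the picture viewer there is one more tool, called after "Call:" as a command line: name --pt "numbers of a row" for each row, then --argument value for the rest. apply_moves: Moves the arm, as the interface text tells. Its arguments: {"type":"object","properties":{"increments":{"type":"array"}},"required":["increments"]}

```bash
mkdir -p pics; cat > h.py <<'E'
import numpy as np, cv2
from cell import status, imaging, env
def cam(n):
    c=imaging.read_camera(n); c['f']=c['pixels'].shape[0]/2/np.tan(np.radians(c['fovy'])/2)
    c['R']=np.array(c['R']);c['t']=np.array(c['t']); return c
def save(c,fn,crop=None,s=1):
    im=c['pixels'][:,:,::-1]
    if crop: x0,y0,x1,y1=crop; im=im[y0:y1,x0:x1]
    cv2.imwrite('pics/'+fn,cv2.resize(im,None,fx=s,fy=s,interpolation=cv2.INTER_CUBIC))
def ray(c,u,v):
    d=c['R'].T@np.array([(u-c['cx'])/c['f'],(v-c['cy'])/c['f'],1.]); return -c['R'].T@c['t'],d
def onz(c,u,v,z):
    o,d=ray(c,u,v); return o+d*(z-o[2])/d[2]
def proj(c,X):
    p=c['R']@np.array(X,float)+c['t']; return p[:2]/p[2]*c['f']+[c['cx'],c['cy']]
def tri(c1,p1,c2,p2):
    o1,d1=ray(c1,*p1);o2,d2=ray(c2,*p2)
    s=np.linalg.lstsq(np.c_[d1,-d2],o2-o1,rcond=None)[0]
    a,b=o1+d1*s[0],o2+d2*s[1]; return (a+b)/2,np.linalg.norm(a-b)
E
python3 - <<'E'
from h import *
np.set_printoptions(precision=3,suppress=True)
for n in('top','side'):
    c=cam(n);save(c,n+'1.png',s=1.5);print(n,c['fovy'],c['cx'],c['cy'],c['R'].tolist(),-c['R'].T@c['t'])
    np.save(n+'.npy',c,allow_pickle=True)
print(status.state())
E
```

```text
top 52.001382358599905 248.70906354943537 201.0582851509649 [[-0.009679335204363253, -0.999938327609728, -0.005445314229850789], [-0.9764306926197945, 0.010625698800521215, -0.21556947148200034], [0.21561403706630491, 0.0032304027706839523, -0.9764733235055166]] [ 344.146  -15.923 1113.731]
side 53.271126835124484 258.3307174623078 197.44772314379287 [[0.9260180289702717, -0.37718399083200344, 0.014928063573545036], [-0.2267087771248106, -0.5873383801796639, -0.77694063965177], [0.30181739578192907, 0.7160767167196342, -0.6293968504651442]] [ 157.298 -929.963  888.256]
{'t': 0.1, 'joints': array([ 1.166,  0.491,  1.559, -0.   ,  1.092, -0.106]), 'qvel': array([ 0.   , -0.002, -0.002,  0.001,  0.001,  0.001]), 'tau': array([  0.003, -61.363, -25.86 ,   0.069,   0.047,  -0.   ]), 'eef_pos': array([183.88 , 597.133, 225.143]), 'tcp_rot': array([ 3.039,  1.57 , -1.972]), 'ft_force': array([ 0.408, -0.14 , -0.293]), 'moment': array([ 0.013, -0.042, -0.041]), 'opening': 0.9980067317224124}
```

View pics/top1.png

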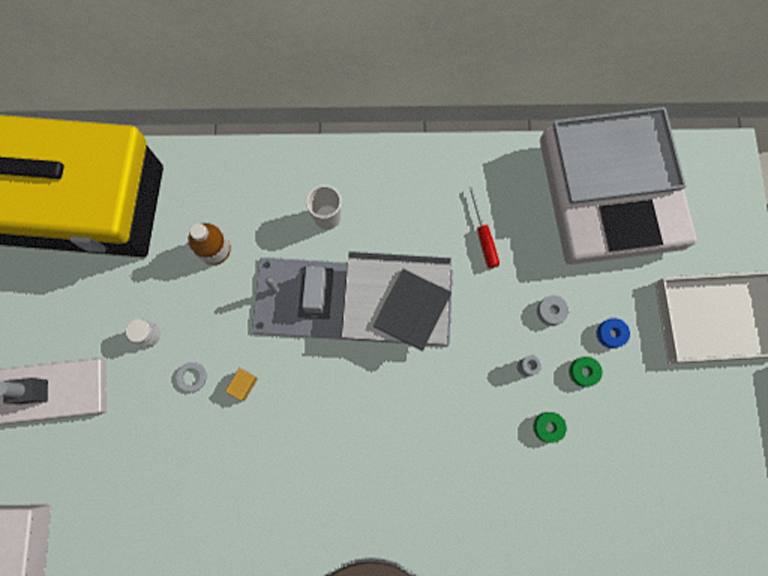

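View pics/side1.png

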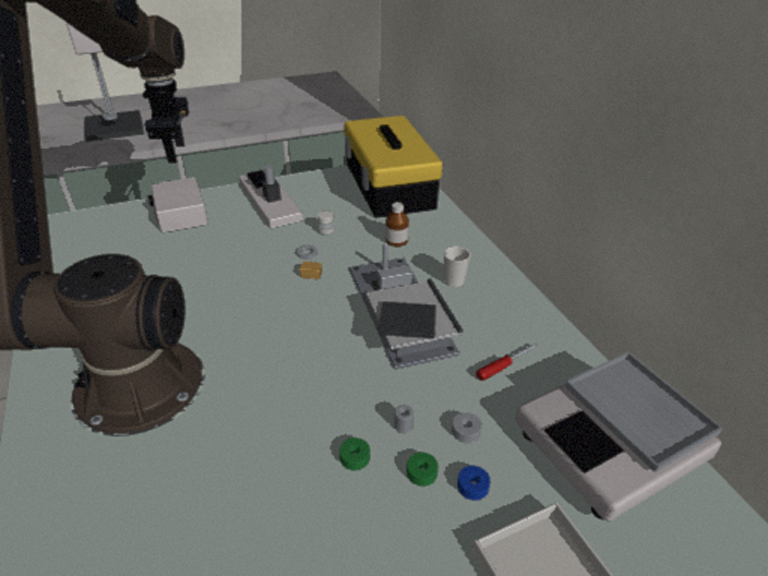

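Top view (display px at 1.5×): the stand runs from 250 to 450 at rows 255–345, with the post end to the left (world +y). The plate is turned on the deck. The side view agrees.

Grey ring candidates:
- **Top (553,310) / side (467,427):** thick with a narrow bore, near the sleeve at top (530,366). This fits the collar.
- **Top (190,377):** thin with a wide bore, so it is the flat_ring.
- **Blue (614,333) and green (587,372), (550,427):** decoys.

I'll confirm with an enlarged crop.

```bash
python3 - <<'E'
from h import *
def ld(n): return np.load(n+'.npy',allow_pickle=True).item()
def crop(c,x0,y0,x1,y1,s,W):
    im=cv2.resize(c['pixels'][y0:y1,x0:x1,::-1],None,fx=s,fy=s,interpolation=cv2.INTER_CUBIC)
    return cv2.copyMakeBorder(im,0,0,0,W-im.shape[1],cv2.BORDER_CONSTANT)
T,S=ld('top'),ld('side')
cv2.imwrite('pics/c3.png',np.vstack([crop(T,158,160,313,240,5,800),crop(T,330,190,430,235,4,800)]))
a=crop(S,225,155,315,250,4,360); b=crop(S,220,262,330,336,4,440)
cv2.imwrite('pics/c4.png',np.hstack([a,cv2.copyMakeBorder(b,0,a.shape[0]-b.shape[0],0,0,cv2.BORDER_CONSTANT)]))
for n,c in(('top',T),('side',S)):
    hsv=cv2.cvtColor(c['pixels'],cv2.COLOR_RGB2HSV)
    m=((hsv[...,1]<22)&(hsv[...,2]>50)).astype(np.uint8)
    k,l,st,ce=cv2.connectedComponentsWithStats(m)
    for i in range(1,k):
        if 40<st[i,4]<6000: print(n,st[i],ce[i].round(1))
    if n=='top': print(hsv[200:216:3,355:385:3].tolist())
E
```

```text
top [ 0  0 13 10 50] [6.4 4.7]
top [42  0 19  7 48] [51.1  2.2]
top [257  34  17  14  50] [264.6  41.7]
[[[68, 20, 194], [68, 19, 163], [72, 11, 111], [113, 14, 150], [114, 8, 151], [107, 11, 156], [109, 14, 147], [94, 11, 164], [69, 22, 188], [63, 15, 185]], [[69, 22, 115], [68, 20, 100], [110, 10, 151], [103, 12, 153], [102, 10, 133], [102, 12, 105], [113, 15, 152], [113, 15, 151], [69, 19, 192], [68, 20, 191]], [[67, 19, 119], [170, 11, 72], [108, 8, 157], [90, 10, 151], [64, 15, 122], [68, 12, 85], [103, 13, 142], [116, 12, 151], [68, 15, 205], [65, 16, 188]], [[53, 17, 121], [72, 17, 73], [105, 7, 143], [95, 10, 150], [107, 15, 158], [90, 13, 119], [120, 13, 154], [99, 12, 149], [74, 18, 188], [75, 19, 186]], [[57, 19, 121], [74, 22, 125], [130, 13, 61], [103, 12, 155], [97, 15, 152], [101, 19, 151], [97, 15, 155], [102, 8, 153], [66, 19, 191], [67, 18, 185]], [[70, 19, 118], [69, 21, 120], [60, 16, 112], [70, 11, 68], [98, 10, 107], [109, 16, 131], [66, 8, 153], [69, 22, 194], [69, 18, 184], [63, 12, 185]]]
side [242 111   4  16  43] [243.4 119. ]
side [261 134   9   8  49] [264.8 137.6]
side [117 261   9   7  45] [121.3 264. ]
side [ 60 276   9   8  49] [ 64.  279.5]
```

View pics/c3.png

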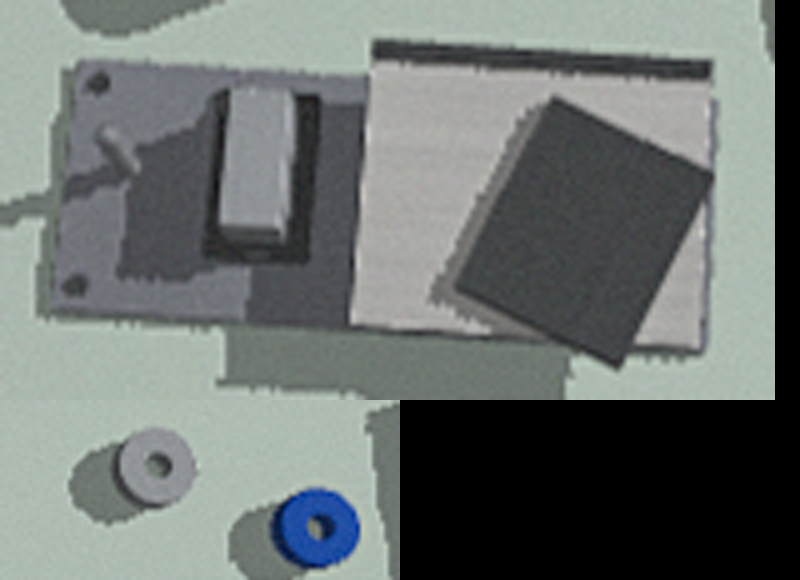

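View pics/c4.png

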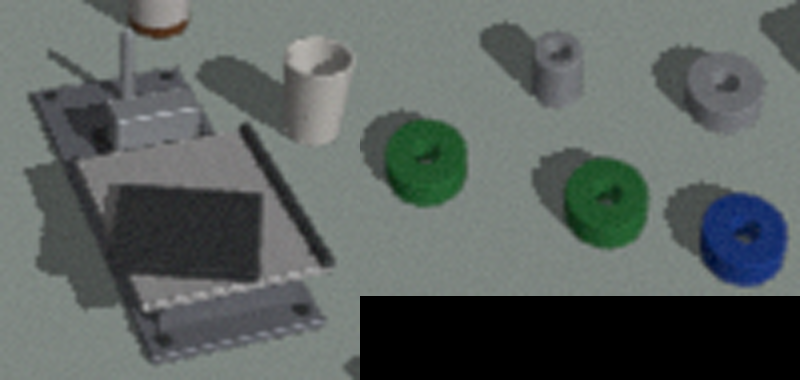

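Only the grey ring at c3 (158,467), top px ≈(369,307/1.5), matches the collar: thick with a narrow bore. The flat ring near the bottle is thin with a wide bore, and the others are blue or green. The crops also show the post tip at c3 (103,132) / c4 (126,33), plus clear deck, anvil and plate corners. Next I compute positions.

```bash
cat > m.py <<'E'
from h import *
from scipy.spatial.transform import Rotation as Ro
np.set_printoptions(precision=1,suppress=True)
def greyblob(c,x0,y0,x1,y1,near):
    p=cv2.medianBlur(c['pixels'],3)[y0:y1,x0:x1].astype(float)
    m=((p[...,1]-p[...,0])<0.035*p.max(-1)).astype(np.uint8)
    m=cv2.morphologyEx(m,cv2.MORPH_OPEN,np.ones((3,3)))
    cs,_=cv2.findContours(m,cv2.RETR_EXTERNAL,cv2.CHAIN_APPROX_NONE)
    k=max(cs,key=cv2.contourArea); h=cv2.convexHull(k); M=cv2.moments(h)
    return np.array([M['m10']/M['m00']+x0,M['m01']/M['m00']+y0]),cv2.boundingRect(k),M['m00']
E
python3 - <<'E'
from m import *
T,S=[np.load(n+'.npy',allow_pickle=True).item() for n in('top','side')]
t=lambda u,v:(158+(u+.5)/5-.5,160+(v+.5)/5-.5)
s=lambda u,v:(225+(u+.5)/4-.5,155+(v+.5)/4-.5)
for nm,wt,ws,h in(('collar',(352,192,386,222),(296,270,326,298),24),('sleeve',(340,232,364,255),(258,266,280,292),44)):
    a,b=greyblob(T,*wt,0),greyblob(S,*ws,0)
    print(nm,a,b,'tri',*tri(T,a[0],S,b[0]),'top@h/2',onz(T,*a[0],h/2),'side@h/2',onz(S,*b[0],h/2))
print('posttip',*tri(T,t(103,132),S,s(126,33)),onz(T,*t(103,132),90),onz(S,*s(126,33),90),'foot',onz(T,*t(135,170),10))
pts=[((-60,90),(350,325),60),((-250,90),(704,352),60),((-60,-60.5),(372,58),66),((-250,-60.5),(712,79),66),
((-18,-40),(230,88),59),((18-36+36,-40),(230,88),59)]
loc=[(-60,90),(-250,90),(-60,-60.5),(-250,-60.5),(18,-40),(-18,-40),(-18,40),(18,40)]
px=[(350,325),(704,352),(372,58),(712,79),(230,88),(293,88),(284,232),(221,228)]
zz=[60,60,66,66,59,59,59,59]
W=np.array([onz(T,*t(*p),z)[:2] for p,z in zip(px,zz)]);L=np.array(loc,float)
def fit(L,W):
    lc,wc=L.mean(0),W.mean(0);A,B=(L-lc),(W-wc)
    th=np.arctan2((A[:,0]*B[:,1]-A[:,1]*B[:,0]).sum(),(A*B).sum());c,s_=np.cos(th),np.sin(th);R=np.array([[c,-s_],[s_,c]])
    return th,wc-R@lc,R
th,o,R=fit(L,W);print('stand top',np.degrees(th),o,'res',(W-(L@R.T+o)).tolist());print('post pred',R@[78,0]+o)
for l,p,q,z in(((-60,90),(350,325),(78,160),60),((-250,90),(704,352),(148,305),60)):
    print('deck tri',*tri(T,t(*p),S,s(*q)),onz(S,*s(*q),z))
pl=np.array([onz(T,*t(*p),72)[:2] for p in((556,97),(714,177),(620,368),(455,287))])
print('plate',pl.tolist(),pl.mean(0),'in stand',((pl-o)@R).tolist())
print('plate side',[onz(S,*s(*p),72)[:2] for p in((115,185),(263,193))])
r=Ro.from_euler('xyz',status.state()['tcp_rot']).as_matrix();np.set_printoptions(precision=3);print(r)
E
```

```text
collar (array([368.8, 206.9]), (8, 6, 19, 19), 268.0) (array([311. , 284.2]), (6, 5, 18, 20), 265.0) tri [ 566.5 -353.6   16.3] 1.485789665502836 top@h/2 [ 566.7 -354.6   12. ] side@h/2 [ 569.3 -350.8   12. ]
sleeve (array([357.1, 240.9]), (14, 6, 7, 7), 22.0) (array([268.9, 279. ]), (5, 4, 13, 19), 183.0) tri [ 462.3 -307.    34.9] 10.172995827623863 top@h/2 [ 468.7 -311.9   22. ] side@h/2 [ 461.6 -297.1   22. ]
posttip [613.8 177.8  85. ] 2.44868877012048 [613.7 176.6  90. ] [609.7 170.8  90. ] foot [611.9 172.5  10. ]
stand top 85.57672354416263 [605.6  97.4] res [[0.9206151659052466, 0.8183888047520398], [-1.1529910430568862, -0.6787943223080788], [-0.5474812980654633, 0.15518212618963645], [-0.11130179634710657, 1.642044557428818], [-0.5056820478534974, 0.19410423011809996], [1.876729688432647, 1.0068752637716898], [-0.15758499474600285, -0.8985719664733267], [-0.3223036742679142, -2.2392286934789354]]
post pred [611.7 175.2]
deck tri [513.4  45.1  59.6] 2.3073246498077076 [514.4  44.5  60. ]
deck tri [ 497.9 -146.1   62.5] 5.692014461378639 [ 501.8 -144.    60. ]
plate [[635.5359608619648, -68.18935315632895], [589.499251956339, -153.09714884929255], [485.6354446371374, -99.14540316022004], [530.3224815691581, -11.759475092885896]] [560.2 -83. ] in stand [[-162.77370841382483, -42.58169916435737], [-250.9791450759578, -3.230545692803064], [-205.19849460318062, 104.48488206027224], [-114.62639887991496, 66.67050423584317]]
plate side [array([526.4, -12.2]), array([637.6, -66.4])]
[[-0.    -0.956  0.294]
 [-0.001  0.294  0.956]
 [-1.     0.    -0.001]]
```

```bash
python3 - <<'E'
from m import *
T,S=[np.load(n+'.npy',allow_pickle=True).item() for n in('top','side')]
def blob(c,x0,y0,x1,y1,seed):
    # non-bench: hue differs from bench green (blurred), then also not bright bench
    p=cv2.bilateralFilter(c['pixels'],5,25,3)[y0:y1,x0:x1].astype(float)
    d=(p[...,1]-(p[...,0]+p[...,2])/2)/p.max(-1)
    print(np.round(d*100).astype(int).tolist() if 0 else '')
    m=(d<.028).astype(np.uint8);
    cs,_=cv2.findContours(m,cv2.RETR_EXTERNAL,cv2.CHAIN_APPROX_NONE)
    k=max(cs,key=cv2.contourArea);h=cv2.convexHull(k);M=cv2.moments(h);print(cv2.boundingRect(k),M['m00'])
    for r in m: print(''.join('.#'[v] for v in r))
    return (M['m10']/M['m00']+x0,M['m01']/M['m00']+y0)
for w,v,h in(((343,232,366,256),(258,266,280,292),44),((352,192,386,222),(296,270,326,298),24)):
    a=blob(T,*w,0);b=blob(S,*v,0)
    print(a,b,*tri(T,a,S,b),onz(T,*a,h/2),onz(S,*b,h/2))
E
```

```text
(2, 5, 16, 14) 154.5
.......................
.......................
.......................
.......................
.......................
.........#####.........
......#########........
......##########.......
....#############......
...##.###########......
..######..########.....
..#######..#######.....
..#######...######.....
..#######...######.....
...##.############.....
...##############......
....############.......
.....########..........
......######...........
.......................
.......................
.......................
.......................
.......................

(4, 4, 14, 19) 201.0
......................
......................
......................
......................
........#######.......
......##########......
......###########.....
......###########.....
......############....
......############....
......############....
.....#############....
.....#############....
.....#############....
.....#############....
.....#############....
.....#############....
.....#############....
....##############....
.....#############....
......###########....
[... 1713 characters left out ...]
##......
......###################.....
......####################....
.....####################.....
.....####################.....
.....####################.....
.....###################......
....#####################.....
.....####################.....
......##################......
......##################......
.......#################......
........###############.......
..........#############.......
..........#########...........
...............###............
..............................
..............................
(368.3162393162393, 206.60950854700855) (310.507792860734, 284.7330316742081) [ 566.9 -352.8   13.3] 0.628727311662449 [ 567.5 -353.3   12. ] [ 567.2 -351.9   12. ]
```

Call:
apply_moves --pt "0 0 0 0 8.5" --pt "0 0 0 0 8.5" --pt "0 0 0 0 8.5" --pt "0 0 0 0 8.5" --pt "0 0 0 0 8.5" --pt "0 0 0 0 8.5" --pt "0 0 0 0 8.5" --pt "0 0 0 0 8.5" --pt "0 0 0 0 8.5" --pt "0 0 0 0 0.8"

```text
t: 1.1
eef_pos: [183.9, 597.2, 225.3]
tcp_rot: [-1.903, 1.57, -1.983]
ft_force: [0.6, -0.0, 0.5]
opening: 0.998
```

Call:
apply_moves --pt "0 0 -35 34.5 0" --pt "0 0 -35 34.5 0" --pt "0 0 -35 34.5 0" --pt "0 0 -35 34.5 0" --pt "0 0 -35 34.5 0" --pt "0 0 -35 34.5 0" --pt "0 0 -35 34.5 0" --pt "0 0 -35 34.5 0" --pt "0 0 -35 34.5 0" --pt "0 0 -35 34.5 0"

```text
t: 2.1
eef_pos: [502.0, 220.0, 225.7]
tcp_rot: [1.702, 1.571, 1.629]
ft_force: [0.2, 0.4, -0.0]
opening: 1.0
```

Call:
apply_moves --pt "0 0 -48 0 0" --pt "0 0 -48 0 0" --pt "0 0 -48 0 0" --pt "0 0 -48 0 0" --pt "0 0 -48 0 0" --pt "0 0 -48 0 0" --pt "0 0 -48 0 0" --pt "0 0 -48 0 0" --pt "0 0 -48 0 0" --pt "0 0 -48 0 0"

```text
t: 3.1
eef_pos: [463.4, -258.8, 225.6]
tcp_rot: [0.871, 1.571, 0.798]
ft_force: [0.9, -0.1, 0.7]
opening: 1.001
```

Call:
apply_moves --pt "0 0 -39.5 0.9 0" --pt "0 38 0 0 0" --pt "0 38 0 0 0" --pt "0 38 0 0 0" --pt "0 38 0 0 0" --pt "0 26 0 0 0" --pt "0 15 0 0 0" --pt "0 10.5 0 0 0" --pt "0 0 0 0 0" --pt "0 0 0 0 0"

```text
t: 4.1
eef_pos: [462.0, -296.4, 22.6]
tcp_rot: [-0.412, 1.57, -0.488]
ft_force: [0.5, -0.5, -0.1]
opening: 0.999
```

Call:
apply_moves --pt "1 0 0 0 0" --pt "1 0 0 0 0" --pt "1 0 0 0 0" --pt "1 0 0 0 0" --pt "1 0 0 0 0" --pt "1 0 0 0 0" --pt "1 0 0 0 0" --pt "1 0 0 0 0"

```text
t: 4.9
eef_pos: [461.8, -296.2, 22.1]
tcp_rot: [2.177, 1.571, 2.1]
ft_force: [-3.0, 1.0, 2.2]
opening: 0.38
```

Call:
apply_moves --pt "1 -10 0 0 0" --pt "1 -30 0 0 0" --pt "1 -44 0 0 0" --pt "1 -44 0 0 0" --pt "1 0 0 0 0"

```text
t: 5.4
eef_pos: [463.4, -297.4, 155.7]
tcp_rot: [-0.601, 1.562, -0.678]
ft_force: [0.6, -0.5, -2.5]
opening: 0.376
```

Call:
apply_moves --pt "1 0 48 11.4 0" --pt "1 0 48 11.4 0" --pt "1 0 48 11.4 0" --pt "1 0 48 11.4 0" --pt "1 0 48 11.4 0" --pt "1 0 48 11.4 0" --pt "1 0 48 11.4 0" --pt "1 0 48 11.4 0" --pt "1 0 48 11.4 0" --pt "1 0 48 11.4 0"

```text
t: 6.4
eef_pos: [612.3, 175.6, 149.4]
tcp_rot: [-2.892, 1.569, -2.969]
ft_force: [2.1, -0.9, -2.7]
opening: 0.381
```

Call:
apply_moves --pt "1 0 0 0 0" --pt "1 0 0 0 0"

```text
t: 6.6
eef_pos: [611.8, 174.5, 149.0]
tcp_rot: [-2.859, 1.569, -2.934]
ft_force: [-1.1, -0.7, -2.0]
opening: 0.378
```

```bash
python3 - <<'E'
from m import *
T=cam('top');S=cam('side')
p=status.state()['eef_pos'];print(p,status.state()['opening'])
for n,c in(('t',T),('s',S)):
    np.save(n+'2.npy',c,allow_pickle=True)
    print(n,'pred sleeve bottom',proj(c,[p[0],p[1],p[2]-22]),'top',proj(c,[p[0],p[1],p[2]+22]),'post tip',proj(c,[612,175,90]))
a=cv2.resize(T['pixels'][150:220,140:230,::-1],None,fx=4.4,fy=4.4,interpolation=cv2.INTER_CUBIC)
b=cv2.resize(S['pixels'][100:200,210:300,::-1],None,fx=4.4,fy=4.4,interpolation=cv2.INTER_CUBIC)
a=cv2.copyMakeBorder(a,0,b.shape[0]-a.shape[0],0,0,cv2.BORDER_CONSTANT)
cv2.imwrite('pics/c5.png',np.hstack([a,b]))
E
```

```text
[611.9 172.7 149.6] 0.37613173090990343
t pred sleeve bottom [177.1 183. ] top [173.8 178.4] post tip [178.8 186.6]
s pred sleeve bottom [256.6 154. ] top [256.8 143.6] post tip [256.3 162.2]
```

View pics/c5.png

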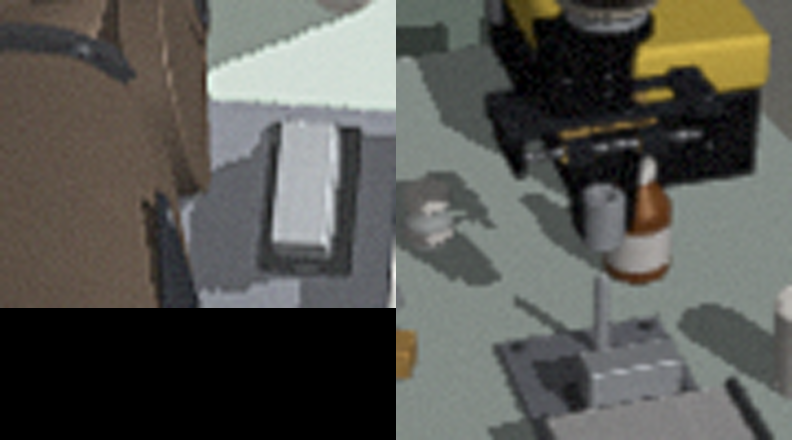

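The side crop shows the sleeve's lower end at (604,248), almost directly above the post tip at (600,280). The arm hides the top view. By commanded position the sleeve is about 3.5 mm short along y, so I shift it and descend carefully, watching the force.

Call:
apply_moves --pt "1 0 3.5 0 0" --pt "1 15 0 0 0" --pt "1 15 0 0 0" --pt "1 6 0 0 0" --pt "1 3 0 0 0" --pt "1 3 0 0 0" --pt "1 0 0 0 0"

```text
t: 7.4
eef_pos: [612.9, 176.9, 108.3]
tcp_rot: [0.498, 1.571, 0.42]
ft_force: [-0.3, 0.1, -2.5]
opening: 0.375
```

Call:
apply_moves --pt "1 4 0 0 0" --pt "1 4 0 0 0" --pt "1 4 0 0 0" --pt "1 4 0 0 0" --pt "1 0 0 0 0"

```text
t: 7.9
eef_pos: [612.5, 177.0, 91.4]
tcp_rot: [-2.951, 1.57, -3.028]
ft_force: [0.4, 0.4, -2.2]
opening: 0.376
```

Call:
apply_moves --pt "1 10 0 0 0" --pt "1 10 0 0 0" --pt "1 10 0 0 0" --pt "1 10 0 0 0" --pt "1 10 0 0 0" --pt "1 5 0 0 0" --pt "1 3 0 0 0" --pt "1 0 0 0 0"

```text
t: 8.7
eef_pos: [612.7, 177.0, 33.8]
tcp_rot: [3.14, 1.57, 3.063]
ft_force: [0.7, 0.1, -2.7]
opening: 0.376
```

Call:
apply_moves --pt "1 1 0 0 0" --pt "1 0 0 0 0" --pt "0.4 0 0 0 0" --pt "0.4 0 0 0 0" --pt "0.4 0 0 0 0" --pt "0.4 0 0 0 0"

```text
t: 9.3
eef_pos: [612.9, 177.1, 33.4]
tcp_rot: [0.392, 1.57, 0.315]
ft_force: [0.0, -0.3, -0.3]
opening: 0.594
```

Call:
apply_moves --pt "0.4 -20 0 0 0" --pt "0.4 -40 0 0 0" --pt "0.4 -40 0 0 0" --pt "0.4 -40 0 0 0" --pt "0 -40 0 0 0" --pt "0 0 -45 0 0" --pt "0 0 -45 0 0" --pt "0 0 -45 0 0" --pt "0 0 -45 0 0"

```text
t: 10.2
eef_pos: [598.5, -4.0, 213.5]
tcp_rot: [0.049, 1.57, -0.027]
ft_force: [1.0, -0.2, 0.1]
opening: 0.962
```

```bash
python3 - <<'E'
from m import *
T=cam('top');S=cam('side')
for n,c in(('t',T),('s',S)):
    np.save(n+'3.npy',c,allow_pickle=True)
    print(n,'home sleeve top',proj(c,[612,175,54]),'post tip',proj(c,[612,175,90]))
a=cv2.resize(T['pixels'][160:230,150:240,::-1],None,fx=4.4,fy=4.4,interpolation=cv2.INTER_CUBIC)
b=cv2.resize(S['pixels'][130:220,210:300,::-1],None,fx=4.4,fy=4.4,interpolation=cv2.INTER_CUBIC)
a=cv2.copyMakeBorder(a,0,b.shape[0]-a.shape[0],0,0,cv2.BORDER_CONSTANT)
cv2.imwrite('pics/c6.png',np.hstack([a,b]));print(status.state()['eef_pos'])
E
```

```text
t home sleeve top [181.1 189.9] post tip [178.8 186.6]
s home sleeve top [256.2 170.1] post tip [256.3 162.2]
[598.5  -6.9 213.4]
```

View pics/c6.png

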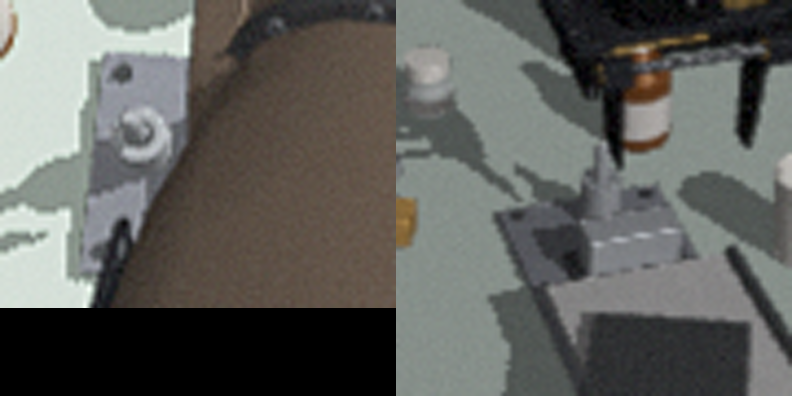

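The sleeve is down on the post: in c6 the post tip protrudes through it at top (140,132) and side (600,150). Next I rotate the tool 90° and fetch the collar.

Call:
apply_moves --pt "0 0 0 0 -8.5" --pt "0 0 0 0 -8.5" --pt "0 0 0 0 -8.5" --pt "0 0 0 0 -8.5" --pt "0 0 0 0 -8.5" --pt "0 0 0 0 -8.5" --pt "0 0 0 0 -8.5" --pt "0 0 0 0 -8.5" --pt "0 0 0 0 -8.5" --pt "0 0 0 0 -8.5"

```text
t: 11.3
eef_pos: [598.9, -1.8, 213.2]
tcp_rot: [-0.117, 1.571, 1.296]
ft_force: [-1.0, -0.2, -0.0]
opening: 1.001
```

Call:
apply_moves --pt "0 0 0 0 -5" --pt "0 0 0.6 -44 0" --pt "0 0 0.6 -44 0" --pt "0 0 0.6 -44 0" --pt "0 0 0.6 -44 0" --pt "0 0 0.6 -44 0" --pt "0 0 0.6 -44 0" --pt "0 0 0.6 -44 0" --pt "0 0 0.6 -44 0" --pt "0 0 0 0 0"

```text
t: 12.3
eef_pos: [566.2, -357.3, 212.6]
tcp_rot: [-2.868, 1.57, -1.379]
ft_force: [-0.0, 1.1, -0.3]
opening: 1.0
```

Call:
apply_moves --pt "0 45 0 0 0" --pt "0 45 0 0 0" --pt "0 45 0 0 0" --pt "0 30 0 0 0" --pt "0 20 0 0 0" --pt "0 10 0 0 0" --pt "0 4 0 0 0" --pt "0 0 0 0 0" --pt "0 0 0 0 0"

```text
t: 13.2
eef_pos: [567.6, -353.1, 15.3]
tcp_rot: [-2.082, 1.569, -0.588]
ft_force: [-0.3, 0.2, 1.4]
opening: 0.999
```

Call:
apply_moves --pt "0.3 0 0 0 0" --pt "0.35 0 0 0 0" --pt "1 0 0 0 0" --pt "1 0 0 0 0" --pt "1 0 0 0 0" --pt "1 0 0 0 0" --pt "1 0 0 0 0" --pt "1 0 0 0 0"

```text
t: 14.0
eef_pos: [566.9, -352.8, 14.1]
tcp_rot: [0.546, 1.57, 2.04]
ft_force: [-0.4, 2.0, 2.0]
opening: 0.59
```

Call:
apply_moves --pt "1 -10 0 0 0" --pt "1 -30 0 0 0" --pt "1 -40 0 0 0" --pt "1 -40 0 0 0" --pt "1 -30 0 0 0" --pt "1 0 0 0 0"

```text
t: 14.6
eef_pos: [568.2, -354.1, 168.9]
tcp_rot: [-2.163, 1.563, -0.669]
ft_force: [0.9, -0.1, -3.5]
opening: 0.589
```

Call:
apply_moves --pt "1 0 -0.5 48 0" --pt "1 0 -0.5 48 0" --pt "1 0 -0.5 48 0" --pt "1 0 -0.5 48 0" --pt "1 0 -0.5 48 0" --pt "1 0 -0.5 48 0" --pt "1 0 -0.5 48 0" --pt "1 0 -0.5 48 0" --pt "1 0 -0.5 48 0" --pt "1 0 -0.3 48 0"

```text
t: 15.6
eef_pos: [608.1, 127.0, 162.7]
tcp_rot: [1.812, 1.569, -2.978]
ft_force: [0.4, 0.2, -3.2]
opening: 0.585
```

Call:
apply_moves --pt "1 0 0 30 0" --pt "1 0 0 20 0" --pt "1 15 0 0 0" --pt "1 15 0 0 0" --pt "1 0 0 0 0" --pt "1 0 0 0 0"

```text
t: 16.2
eef_pos: [612.3, 174.8, 133.4]
tcp_rot: [1.833, 1.569, -2.957]
ft_force: [1.2, -0.4, -3.5]
opening: 0.592
```

Call:
apply_moves --pt "1 12 0 0 0" --pt "1 12 0 0 0" --pt "1 3 0 0 0" --pt "1 3 0 0 0" --pt "1 3 0 0 0" --pt "1 0 0 0 0"

```text
t: 16.8
eef_pos: [612.6, 175.0, 100.9]
tcp_rot: [1.479, 1.571, 2.973]
ft_force: [-0.8, -0.9, -3.5]
opening: 0.585
```

Call:
apply_moves --pt "1 4 0 0 0" --pt "1 4 0 0 0" --pt "1 4 0 0 0" --pt "1 4 0 0 0" --pt "1 0 0 0 0"

```text
t: 17.3
eef_pos: [612.4, 175.1, 84.5]
tcp_rot: [1.524, 1.57, 3.017]
ft_force: [0.6, 0.9, -3.8]
opening: 0.589
```

Call:
apply_moves --pt "1 6 0 0 0" --pt "1 5 0 0 0" --pt "1 3 0 0 0" --pt "1 1 0 0 0" --pt "1 0.5 0 0 0" --pt "1 0 0 0 0"

```text
t: 17.9
eef_pos: [612.6, 175.1, 69.6]
tcp_rot: [0.447, 1.571, 1.94]
ft_force: [-0.6, -0.3, -3.8]
opening: 0.588
```

Call:
apply_moves --pt "1 1 0 0 0" --pt "1 0 0 0 0" --pt "0.25 0 0 0 0" --pt "0.25 0 0 0 0" --pt "0.25 0 0 0 0" --pt "0.25 0 0 0 0"

```text
t: 18.5
eef_pos: [612.7, 175.1, 68.9]
tcp_rot: [-1.2, 1.57, 0.293]
ft_force: [-0.3, 0.3, 0.4]
opening: 0.745
```

Call:
apply_moves --pt "0.25 -15 0 0 0" --pt "0.25 -35 0 0 0" --pt "0.25 -45 0 0 0" --pt "0.25 -25 0 0 0" --pt "0.25 0 48 0 0" --pt "0.25 0 48 0 0" --pt "0.25 0 48 0 0" --pt "0.25 0 15 0 0" --pt "0 0 0 0 0"

```text
t: 19.4
eef_pos: [452.5, 187.6, 190.2]
tcp_rot: [-1.168, 1.569, 0.327]
ft_force: [0.4, -0.8, 0.1]
opening: 0.79
```

```bash
python3 - <<'E'
from m import *
T=cam('top');S=cam('side')
for n,c in(('t',T),('s',S)):
    print(n,'home collar top',proj(c,[612,175,78]),'bottom',proj(c,[612,175,54]),'post tip',proj(c,[612,175,90]))
a=cv2.resize(T['pixels'][160:250,150:320,::-1],None,fx=2.5,fy=2.5,interpolation=cv2.INTER_CUBIC)
b=cv2.resize(S['pixels'][130:220,215:300,::-1],None,fx=4.2,fy=4.2,interpolation=cv2.INTER_CUBIC)
a=cv2.copyMakeBorder(a,0,b.shape[0]-a.shape[0],0,0,cv2.BORDER_CONSTANT)
cv2.imwrite('pics/c7.png',np.hstack([a,b]));print(status.state()['eef_pos'])
E
```

```text
t home collar top [179.6 187.7] bottom [181.1 189.9] post tip [178.8 186.6]
s home collar top [256.3 164.8] bottom [256.2 170.1] post tip [256.3 162.2]
[455.  187.5 189.7]
```

View pics/c7.png

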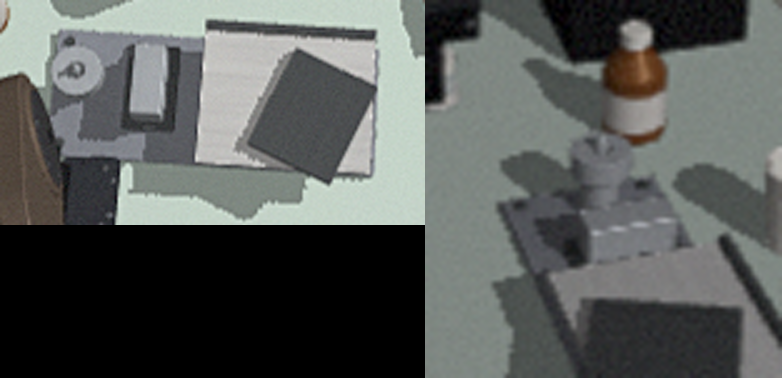

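The collar sits home on the sleeve in both views: c7 top (78,70), side (600,160), with the post tip just proud. The plate is still turned about −24° in the stand frame. I'll square it against the fence by pushing with the partly closed fingers.

Call:
apply_moves --pt "0.6 0 0 -42 0" --pt "0.6 0 0 -42 0" --pt "0.6 0 0 -42 0" --pt "0.6 0 0 -42 0" --pt "0.6 0 0 -42 0" --pt "0.6 0 -14 -44 0" --pt "0.6 0 -14 0 0" --pt "0.6 0 0 0 0"

```text
t: 20.3
eef_pos: [464.4, -70.2, 188.6]
tcp_rot: [-1.667, 1.57, -0.176]
ft_force: [-0.4, -0.1, -0.4]
opening: 0.403
```

Call:
apply_moves --pt "0.6 40 0 0 0" --pt "0.6 40 0 0 0" --pt "0.6 20 0 0 0" --pt "0.6 10 0 0 0" --pt "0.6 5 0 0 0" --pt "0.6 0 0 0 0" --pt "0.6 0 0 0 0"

```text
t: 21.0
eef_pos: [462.9, -68.1, 74.4]
tcp_rot: [-1.723, 1.569, -0.229]
ft_force: [-0.0, -0.6, -0.2]
opening: 0.4
```

```bash
cat >> m.py <<'E'
th=np.radians(85.58);SR=np.array([[np.cos(th),-np.sin(th)],[np.sin(th),np.cos(th)]]);SO=np.array([606.3,97.4])
def st(X): return (np.array(X)[...,:2]-SO)@SR
def plate(c,z=72,thr=80,verbose=0):
    # dark flat plate blob in stand area -> minAreaRect corners on z plane -> stand frame
    box=np.array([proj(c,[*(SO+SR@np.array(q)),z]) for q in((-262,-56),(60,-56),(60,115),(-262,115))]).astype(np.int32)
    roi=np.zeros(c['pixels'].shape[:2],np.uint8);cv2.fillPoly(roi,[box],1)
    m=((cv2.medianBlur(c['pixels'],3).max(-1)<thr)&(roi>0)).astype(np.uint8)
    m=cv2.morphologyEx(m,cv2.MORPH_OPEN,np.ones((5,5)))
    cs,_=cv2.findContours(m,cv2.RETR_EXTERNAL,cv2.CHAIN_APPROX_NONE);k=max(cs,key=cv2.contourArea)
    P=np.array([st(onz(c,*q[0],z)) for q in k],np.float32)
    return cv2.minAreaRect(P),P.min(0),P.max(0)
E
python3 - <<'E'
from m import *
s=status.state();print(s['eef_pos'],st(s['eef_pos']),s['opening'])
T=np.load('top.npy',allow_pickle=True).item();print(plate(T));print(plate(cam('top')))
E
```

```text
[462.9 -68.1  74.4] [-176.   130.2] 0.4001465577058531
(((-182.34913635253906, 32.795616149902344), (120.80347442626953, 99.33158874511719), 67.6341323852539), array([-245. ,  -36.8], dtype=float32), array([-117.9,  100.1], dtype=float32))
(((-173.70291137695312, 93.19984436035156), (117.45846557617188, 37.70024108886719), 3.82421875), array([-232.7,   74.6], dtype=float32), array([-115.5,  115.6], dtype=float32))
```

Call:
apply_moves --pt "0.6 0 -8 0 0" --pt "0.6 0 -6 0 0" --pt "0.6 0 -4 0 0" --pt "0.6 0 -4 0 0" --pt "0.6 0 -4 0 0" --pt "0.6 0 -4 0 0" --pt "0.6 0 -4 0 0" --pt "0.6 0 -4 0 0" --pt "0.6 0 0 0 0"

```text
t: 21.95
eef_pos: [499.6, -70.9, 73.5]
tcp_rot: [1.404, 1.568, 2.898]
ft_force: [-5.7, -0.9, 4.3]
opening: 0.401
```

Call:
apply_moves --pt "0.6 0 -4 0 0" --pt "0.6 0 -4 0 0" --pt "0.6 0 -3 0 0" --pt "0.6 0 -3 0 0" --pt "0.6 0 0 0 0"

```text
t: 22.45
eef_pos: [503.5, -69.9, 72.2]
tcp_rot: [1.411, 1.545, 2.903]
ft_force: [-45.7, 2.6, 20.9]
opening: 0.4
```

The push jammed at 46 N: the plate wedged diagonally between fence and finger, and the friction is too high to slip. I'll back off and look. Squaring it by pushing along +x from behind, away from the fence, should avoid this.

Call:
apply_moves --pt "0.6 0 12 0 0" --pt "0.6 0 20 0 0" --pt "0.6 0 20 0 0" --pt "0.6 -40 0 0 0" --pt "0.6 -40 0 0 0" --pt "0.6 0 0 -45 0" --pt "0.6 0 0 -45 0" --pt "0.6 0 0 -45 0" --pt "0.6 0 0 -35 0" --pt "0.6 0 0 0 0"

```text
t: 23.45
eef_pos: [449.5, -241.4, 153.7]
tcp_rot: [-2.224, 1.569, -0.734]
ft_force: [-0.1, -0.6, -0.1]
opening: 0.398
```

```bash
python3 - <<'E'
from m import *
s=status.state();print(s['eef_pos'],st(s['eef_pos']),s['tcp_rot'],s['ft_force'])
T=cam('top');S=cam('side');print(plate(T))
a=cv2.resize(T['pixels'][150:260,150:350,::-1],None,fx=2.4,fy=2.4,interpolation=cv2.INTER_CUBIC)
b=cv2.resize(S['pixels'][140:260,215:320,::-1],None,fx=3,fy=3,interpolation=cv2.INTER_CUBIC)
a=cv2.copyMakeBorder(a,0,b.shape[0]-a.shape[0],0,0,cv2.BORDER_CONSTANT)
cv2.imwrite('pics/c8.png',np.hstack([a,b]))
E
```

```text
[ 449.5 -241.4  153.7] [-349.9  130.2] [-2.2  1.6 -0.7] [-0.1 -0.6 -0.1]Traceback (most recent call last):
  File "<stdin>", line 3, in <module>
  File "m.py", line 19, in plate
    cs,_=cv2.findContours(m,cv2.RETR_EXTERNAL,cv2.CHAIN_APPROX_NONE);k=max(cs,key=cv2.contourArea)
                                                                       ~~~^^^^^^^^^^^^^^^^^^^^^^^^
ValueError: max() iterable argument is empty
```

```bash
python3 - <<'E'
from m import *
T=cam('top');S=cam('side');np.save('t8.npy',T,allow_pickle=True)
a=cv2.resize(T['pixels'][150:260,150:350,::-1],None,fx=2.4,fy=2.4,interpolation=cv2.INTER_CUBIC)
b=cv2.resize(S['pixels'][140:260,215:320,::-1],None,fx=3,fy=3,interpolation=cv2.INTER_CUBIC)
a=cv2.copyMakeBorder(a,0,b.shape[0]-a.shape[0],0,0,cv2.BORDER_CONSTANT)
cv2.imwrite('pics/c8.png',np.hstack([a,b]))
for t in(80,90,100):
    try: print(t,plate(T,thr=t))
    except Exception as e: print(t,e)
E
```

```text
80 max() iterable argument is empty
90 (((-179.8825225830078, 12.994518280029297), (117.7549057006836, 97.40834045410156), 73.11241149902344), array([-238.7,  -53.3], dtype=float32), array([-130.1,   69.9], dtype=float32))
100 (((-179.10638427734375, 10.514820098876953), (122.88668060302734, 100.08160400390625), 72.0992660522461), array([-241.1,  -58.9], dtype=float32), array([-119.3,   80.9], dtype=float32))
```

View pics/c8.png

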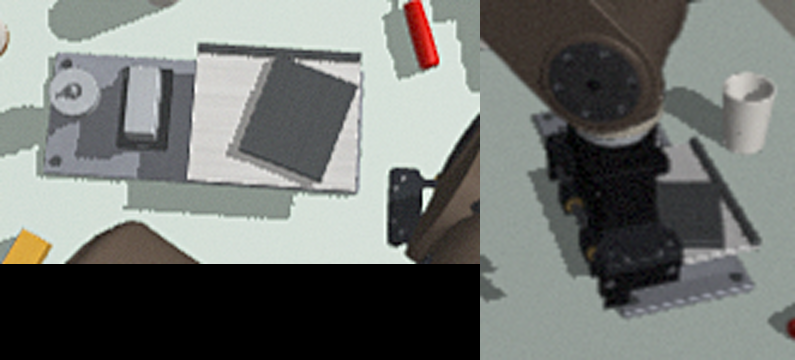

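The plate is now at stand (−179, 11) mm, turned −18°, with its corner at the fence (c8 (290,57)). I'll rotate the tool so the jaws lie along stand y and push from behind.

Call:
apply_moves --pt "0.4 0 0 0 8.5" --pt "0.4 0 0 0 8.5" --pt "0.4 0 0 0 8.5" --pt "0.4 0 0 0 8.5" --pt "0.4 0 0 0 8.5" --pt "0.4 0 0 0 8.5" --pt "0.4 0 0 0 8.5" --pt "0.4 0 0 0 8.5" --pt "0.4 0 0 0 8.5" --pt "0.4 0 0 0 8.5"

```text
t: 24.65
eef_pos: [449.6, -236.3, 153.7]
tcp_rot: [0.802, 1.571, 0.808]
ft_force: [-0.2, -0.2, -0.5]
opening: 0.602
```

Call:
apply_moves --pt "0.4 0 0 0 5" --pt "0.4 0 15 40 0" --pt "0.4 0 15 40 0" --pt "0.4 0 15 40 0" --pt "0.4 0 11 5.5 0" --pt "0.4 40 0 0 0" --pt "0.4 25 0 0 0" --pt "0.4 14.5 0 0 0" --pt "0.4 0 0 0 0" --pt "0.4 0 0 0 0"

```text
t: 25.65
eef_pos: [579.0, -191.3, 74.9]
tcp_rot: [-0.169, 1.57, -0.246]
ft_force: [0.6, -1.0, 0.6]
opening: 0.6
```

```bash
python3 - <<'E'
from m import *
s=status.state();print(s['eef_pos'],st(s['eef_pos']),s['tcp_rot'],s['ft_force'])
print(plate(cam('top'),thr=97))
E
```

```text
[ 579.  -191.3   74.9] [-289.9    4.9] [-0.2  1.6 -0.2] [ 0.6 -1.   0.6]
(((-199.64108276367188, 0.11503982543945312), (104.67888641357422, 133.47044372558594), 83.64559173583984), array([-262.6,  -56.4], dtype=float32), array([-132.9,   58.4], dtype=float32))
```

Call:
apply_moves --pt "0.4 0 15 0 0" --pt "0.4 0 15 0 0" --pt "0.4 0 5 0 0" --pt "0.4 0 5 0 0" --pt "0.4 0 5 0 0" --pt "0.4 0 5 0 0" --pt "0.4 0 5 0 0" --pt "0.4 0 5 0 0" --pt "0.4 0 0 0 0"

```text
t: 26.6
eef_pos: [583.2, -130.9, 74.0]
tcp_rot: [2.554, 1.57, 2.477]
ft_force: [0.3, 0.2, 0.4]
opening: 0.601
```

Call:
apply_moves --pt "0.4 0 5 0 0" --pt "0.4 0 5 0 0" --pt "0.4 0 5 0 0" --pt "0.4 0 5 0 0" --pt "0.4 0 5 0 0" --pt "0.4 0 5 0 0" --pt "0.4 0 0 0 0"

```text
t: 27.3
eef_pos: [585.5, -100.8, 74.0]
tcp_rot: [2.526, 1.57, 2.449]
ft_force: [0.1, -0.6, -0.6]
opening: 0.602
```

```bash
python3 - <<'E'
from m import *
s=status.state();print(s['eef_pos'],st(s['eef_pos']),s['tcp_rot'],s['ft_force'])
T=cam('top');np.save('t9.npy',T,allow_pickle=True)
p=cv2.medianBlur(T['pixels'],3).max(-1)
u=lambda a,b:proj(T,[*(SO+SR@np.array([a,b])),72]).round().astype(int)
# brightness profile along stand x in several stand-y rows
for b in(-50,-30,-10,10,30,50,65): print(b,[int(p[u(a,b)[1],u(a,b)[0]]) for a in range(-250,-60,6)])
E
```

```text
[ 585.5 -100.8   74. ] [-199.2    5.5] [2.5 1.6 2.4] [ 0.1 -0.6 -0.6]
-50 [108, 105, 103, 101, 101, 98, 96, 94, 92, 91, 90, 90, 86, 83, 82, 77, 65, 65, 110, 109, 105, 115, 225, 224, 224, 224, 224, 224, 224, 226, 226, 229]
-30 [105, 106, 105, 104, 102, 101, 100, 97, 97, 98, 95, 93, 92, 88, 86, 85, 82, 81, 77, 68, 63, 76, 79, 78, 63, 63, 61, 200, 211, 211, 203, 203]
-10 [106, 106, 102, 103, 102, 102, 101, 100, 98, 97, 97, 94, 95, 91, 92, 91, 90, 88, 84, 78, 72, 67, 59, 57, 58, 54, 64, 96, 158, 155, 155, 154]
10 [106, 103, 104, 103, 102, 101, 100, 98, 99, 96, 96, 95, 93, 94, 94, 92, 90, 89, 90, 87, 82, 72, 69, 64, 61, 42, 56, 132, 157, 155, 155, 155]
30 [103, 103, 102, 102, 102, 103, 103, 101, 101, 100, 99, 98, 97, 97, 95, 95, 92, 91, 89, 87, 86, 83, 79, 76, 64, 62, 57, 35, 152, 152, 151, 152]
50 [105, 103, 104, 103, 102, 103, 101, 100, 99, 98, 99, 99, 96, 97, 97, 94, 94, 93, 92, 91, 89, 88, 85, 82, 77, 69, 61, 57, 48, 125, 154, 155]
65 [104, 103, 101, 100, 102, 99, 99, 99, 98, 99, 98, 98, 98, 97, 95, 98, 97, 96, 94, 93, 93, 92, 90, 85, 82, 79, 75, 69, 64, 83, 96, 96]
```

Call:
apply_moves --pt "0.4 0 -15 0 0" --pt "0.4 0 -25 0 0" --pt "0.4 -40 0 0 0" --pt "0.4 -40 0 0 0" --pt "0.4 0 -40 -28 0" --pt "0.4 0 -40 -28 0" --pt "0.4 0 -30 -30 0" --pt "0.4 0 0 -40 0" --pt "0.4 0 0 0 0"

```text
t: 28.25
eef_pos: [444.2, -242.2, 154.0]
tcp_rot: [2.609, 1.568, 2.528]
ft_force: [-0.1, 0.2, 0.7]
opening: 0.602
```

```bash
python3 - <<'E'
from m import *
s=status.state();print(s['eef_pos'],st(s['eef_pos']))
T=cam('top');S=cam('side');np.save('t9.npy',T,allow_pickle=True);np.save('s9.npy',S,allow_pickle=True)
for t in(90,95,100): print(plate(T,thr=t))
a=cv2.resize(T['pixels'][150:260,150:350,::-1],None,fx=4,fy=4,interpolation=cv2.INTER_CUBIC)
cv2.imwrite('pics/c9.png',a)
E
```

```text
[ 444.2 -242.2  154. ] [-351.1  135.4]
(((-138.51605224609375, 28.94051170349121), (95.96868133544922, 117.46849822998047), 0.26048940420150757), array([-186.6,  -29.7], dtype=float32), array([-90.3,  87.7], dtype=float32))
(((-138.12890625, 29.298498153686523), (97.04821014404297, 117.98199462890625), 0.07938417047262192), array([-186.7,  -29.7], dtype=float32), array([-89.6,  88.2], dtype=float32))
(((-137.6089630126953, 30.57126808166504), (97.9778823852539, 121.2438735961914), 0.7494367957115173), array([-186.9,  -29.7], dtype=float32), array([-88. ,  90.8], dtype=float32))
```

View pics/c9.png

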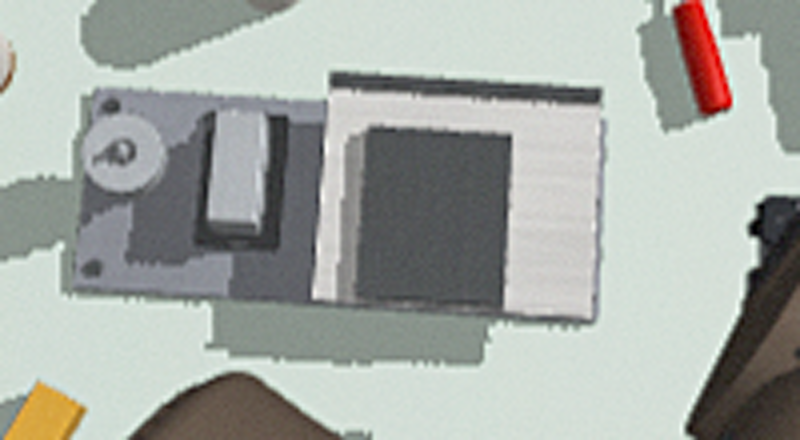

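The plate is now square: stand (−138, 29), yaw about 0° (c9 (435,215)). Next is a square two-finger push toward the fence.

Call:
apply_moves --pt "0.4 0 0 0 -8.5" --pt "0.4 0 0 0 -8.5" --pt "0.4 0 0 0 -8.5" --pt "0.4 0 0 0 -8.5" --pt "0.4 0 0 0 -8.5" --pt "0.4 0 0 0 -8.5" --pt "0.4 0 0 0 -8.5" --pt "0.4 0 0 0 -8.5" --pt "0.4 0 0 0 -8.5" --pt "0.4 0 0 0 -8.5"

```text
t: 29.35
eef_pos: [449.6, -241.8, 154.1]
tcp_rot: [-1.678, 1.57, -0.264]
ft_force: [-0.2, 0.1, -0.1]
opening: 0.6
```

Call:
apply_moves --pt "0.4 0 0 0 -5" --pt "0.4 0 0 45 0" --pt "0.4 0 0 45 0" --pt "0.4 0 0 45 0" --pt "0.4 0 0 45 0" --pt "0.4 0 0 32 0" --pt "0.4 40 0 0 0" --pt "0.4 26 0 0 0" --pt "0.4 14 0 0 0" --pt "0.4 0 0 0 0"

```text
t: 30.35
eef_pos: [465.1, -29.8, 72.5]
tcp_rot: [1.389, 1.568, 2.884]
ft_force: [0.1, 0.9, 0.2]
opening: 0.598
```

Call:
apply_moves --pt "0.4 0 -14 0 0" --pt "0.4 0 -10 0 0" --pt "0.4 0 -4 0 0" --pt "0.4 0 -4 0 0" --pt "0.4 0 -4 0 0" --pt "0.4 0 -4 0 0" --pt "0.4 0 -4 0 0" --pt "0.4 0 -4 0 0" --pt "0.4 0 0 0 0"

```text
t: 31.25
eef_pos: [512.1, -33.7, 74.2]
tcp_rot: [1.392, 1.569, 2.886]
ft_force: [-3.3, 0.5, 2.1]
opening: 0.599
```

Call:
apply_moves --pt "0.4 0 -4 0 0" --pt "0.4 0 -4 0 0" --pt "0.4 0 -2 0 0" --pt "0.4 0 0 0 0"

```text
t: 31.65
eef_pos: [522.2, -34.5, 74.2]
tcp_rot: [1.372, 1.57, 2.866]
ft_force: [-4.8, 0.1, 3.5]
opening: 0.603
```

Call:
apply_moves --pt "0.4 0 -1 0 0" --pt "0.4 0 -1 0 0" --pt "0.4 0 0 0 0"

```text
t: 31.95
eef_pos: [524.0, -34.7, 74.2]
tcp_rot: [1.403, 1.57, 2.896]
ft_force: [-5.2, 1.7, 4.8]
opening: 0.601
```

Call:
apply_moves --pt "0.4 0 -1 0 0" --pt "0.4 0 -1 0 0" --pt "0.4 0 0 0 0"

```text
t: 32.25
eef_pos: [525.9, -34.8, 74.2]
tcp_rot: [1.419, 1.569, 2.912]
ft_force: [-5.3, 0.7, 4.2]
opening: 0.602
```

Call:
apply_moves --pt "0.4 0 -1 0 0" --pt "0.4 0 0 0 0"

```text
t: 32.45
eef_pos: [526.0, -34.8, 74.1]
tcp_rot: [1.482, 1.567, 2.976]
ft_force: [-9.9, 0.6, 8.3]
opening: 0.598
```

Call:
apply_moves --pt "0.4 0 8 0 0" --pt "0.4 0 40 0 0" --pt "0.4 -40 0 0 0" --pt "0.4 -40 0 0 0" --pt "0.4 0 15 -45 0" --pt "0.4 0 0 -45 0" --pt "0.4 0 0 -45 0" --pt "0.4 0 0 -45 0" --pt "0.4 0 0 -32 0" --pt "0.4 0 0 0 0"

```text
t: 33.45
eef_pos: [448.5, -245.1, 154.1]
tcp_rot: [-2.163, 1.568, -0.673]
ft_force: [0.1, -0.8, 0.6]
opening: 0.597
```

```bash
python3 - <<'E'
from m import *
s=status.state();print(s['eef_pos'],st(s['eef_pos']))
T=cam('top')
for t in(90,95,100): print(plate(T,thr=t))
E
```

```text
[ 448.5 -245.1  154.1] [-353.7  131. ]
(((-138.39332580566406, 0.5418930053710938), (118.9596939086914, 95.98091125488281), 89.80146789550781), array([-186.5,  -59. ], dtype=float32), array([-90.5,  60. ], dtype=float32))
(((-137.91827392578125, 0.4906349182128906), (97.48274230957031, 119.11486053466797), 0.17260664701461792), array([-186.7,  -59. ], dtype=float32), array([-89.2,  60.2], dtype=float32))
(((-137.43051147460938, 0.5478973388671875), (98.38715362548828, 119.15260314941406), 0.06133788824081421), array([-186.7,  -59. ], dtype=float32), array([-88.3,  60.2], dtype=float32))
```

The force jump (5 to 10 N) shows the fence was met. The plate is at stand (−138, 0.5), yaw about 0. Now the slide.

Call:
apply_moves --pt "0.4 0 0 0 8.5" --pt "0.4 0 0 0 8.5" --pt "0.4 0 0 0 8.5" --pt "0.4 0 0 0 8.5" --pt "0.4 0 0 0 8.5" --pt "0.4 0 0 0 8.5" --pt "0.4 0 0 0 8.5" --pt "0.4 0 0 0 8.5" --pt "0.4 0 0 0 8.5" --pt "0.4 0 0 0 8.5"

```text
t: 34.5
eef_pos: [448.7, -240.2, 154.2]
tcp_rot: [-0.142, 1.57, -0.137]
ft_force: [-0.3, -0.3, -0.1]
opening: 0.598
```

Call:
apply_moves --pt "0.4 0 0 0 5" --pt "0.4 0 30 33 0" --pt "0.4 0 30 33 0" --pt "0.4 0 30 33 0" --pt "0.4 0 30 32 0" --pt "0.4 0 0 0 0" --pt "0.4 40 0 0 0" --pt "0.4 26 0 0 0" --pt "0.4 13.5 0 0 0" --pt "0.4 0 0 0 0"

```text
t: 35.5
eef_pos: [587.7, -131.4, 73.5]
tcp_rot: [2.83, 1.569, 2.753]
ft_force: [0.1, -0.4, -0.0]
opening: 0.602
```

Call:
apply_moves --pt "0.4 0 15 0 0" --pt "0.4 0 8 0 0" --pt "0.4 0 5 0 0" --pt "0.4 0 5 0 0" --pt "0.4 0 6 0 0" --pt "0.4 0 6 0 0" --pt "0.4 0 6 0 0" --pt "0.4 0 6 0 0" --pt "0.4 0 6 0 0" --pt "0.4 0 6 0 0"

```text
t: 36.5
eef_pos: [594.0, -63.8, 75.6]
tcp_rot: [-0.738, 1.569, -0.815]
ft_force: [-1.9, -8.1, 4.5]
opening: 0.599
```

Call:
apply_moves --pt "0.4 0 6 0 0" --pt "0.4 0 6 0 0" --pt "0.4 0 6 0 0" --pt "0.4 0 6 0 0" --pt "0.4 0 6 0 0" --pt "0.4 0 6 0 0" --pt "0.4 0 6 0 0" --pt "0.4 0 6 0 0" --pt "0.4 0 4 0 0" --pt "0.4 0 0 0 0"

```text
t: 37.5
eef_pos: [598.0, -11.3, 75.4]
tcp_rot: [-0.294, 1.569, -0.37]
ft_force: [-0.6, 0.3, 0.5]
opening: 0.595
```

Call:
apply_moves --pt "0.4 1 5 0 0" --pt "0.4 0 5 0 0" --pt "0.4 0 5 0 0" --pt "0.4 0 5 0 0" --pt "0.4 0 5 0 0" --pt "0.4 0 5 0 0" --pt "0.4 0 4 0 0" --pt "0.4 0 0 0 0"

```text
t: 38.3
eef_pos: [600.6, 22.8, 74.0]
tcp_rot: [0.019, 1.57, -0.058]
ft_force: [-0.1, -1.2, 0.4]
opening: 0.596
```

Call:
apply_moves --pt "0.4 0 3 0 0" --pt "0.4 0 3 0 0" --pt "0.4 0 2 0 0" --pt "0.4 0 0 0 0"

```text
t: 38.7
eef_pos: [600.7, 30.9, 73.4]
tcp_rot: [2.546, 1.57, 2.469]
ft_force: [-0.4, 0.1, -0.2]
opening: 0.601
```

Call:
apply_moves --pt "0.4 0 1.5 0 0" --pt "0.4 0 1 0 0" --pt "0.4 0 1 0 0" --pt "0.4 0 0 0 0"

```text
t: 39.1
eef_pos: [601.1, 34.1, 73.6]
tcp_rot: [2.554, 1.571, 2.477]
ft_force: [0.4, -1.8, -0.4]
opening: 0.599
```

```bash
python3 - <<'E'
from m import *
s=status.state();print(s['eef_pos'],st(s['eef_pos']),s['ft_force'])
T=cam('top');S=cam('side');np.save('t10.npy',T,allow_pickle=True)
a=cv2.resize(T['pixels'][155:245,150:280,::-1],None,fx=3,fy=3,interpolation=cv2.INTER_CUBIC)
b=cv2.resize(S['pixels'][130:230,215:315,::-1],None,fx=4,fy=4,interpolation=cv2.INTER_CUBIC)
a=cv2.copyMakeBorder(a,0,b.shape[0]-a.shape[0],0,0,cv2.BORDER_CONSTANT)
cv2.imwrite('pics/c10.png',np.hstack([a,b]))
E
```

```text
[601.1  34.1  73.6] [-63.5   0.3] [ 0.4 -1.8 -0.4]
```

View pics/c10.png

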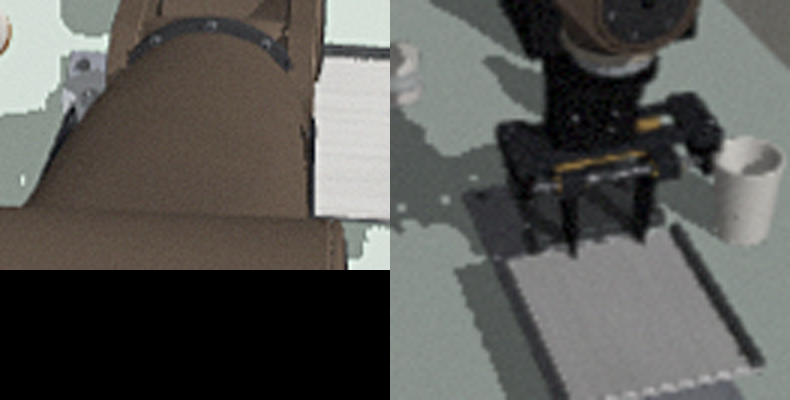

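Call:
apply_moves --pt "0.4 0 1 0 0" --pt "0.4 0 0 0 0"

```text
t: 39.4
eef_pos: [601.3, 35.1, 73.6]
tcp_rot: [1.816, 1.571, 1.739]
ft_force: [-0.4, -1.8, -1.0]
opening: 0.598
```

Call:
apply_moves --pt "0.4 0 1 0 0" --pt "0.4 0 0 0 0"

```text
t: 39.6
eef_pos: [601.4, 36.0, 73.6]
tcp_rot: [0.768, 1.571, 0.69]
ft_force: [-0.0, -1.7, -1.0]
opening: 0.598
```

Call:
apply_moves --pt "0.4 0 -10 0 0" --pt "0.4 0 -30 0 0" --pt "0.4 -40 0 0 0" --pt "0.4 -40 0 0 0" --pt "0.4 0 -48 0 0" --pt "0.4 0 -48 0 0" --pt "0.4 0 -48 0 0" --pt "0.4 0 -48 0 0" --pt "0.4 0 -40 -20 0" --pt "0.4 0 0 0 0"

```text
t: 40.6
eef_pos: [558.2, -238.2, 153.5]
tcp_rot: [-2.689, 1.57, -2.771]
ft_force: [0.7, 0.7, 1.0]
opening: 0.601
```

```bash
python3 - <<'E'
from m import *
s=status.state();print(s['eef_pos'],st(s['eef_pos']),s['ft_force'])
T=cam('top');S=cam('side');np.save('t11.npy',T,allow_pickle=True);np.save('s11.npy',S,allow_pickle=True)
for c in(T,S):
  for t in(70,85,100):
    try: print(t,plate(c,71,thr=t))
    except Exception as e: print(e)
a=cv2.resize(T['pixels'][155:245,150:280,::-1],None,fx=3,fy=3,interpolation=cv2.INTER_CUBIC)
b=cv2.resize(S['pixels'][130:230,215:315,::-1],None,fx=4,fy=4,interpolation=cv2.INTER_CUBIC)
a=cv2.copyMakeBorder(a,0,b.shape[0]-a.shape[0],0,0,cv2.BORDER_CONSTANT)
cv2.imwrite('pics/c11.png',np.hstack([a,b]))
E
```

```text
[ 558.2 -238.2  153.5] [-338.3   22. ] [0.7 0.7 1. ]
max() iterable argument is empty
max() iterable argument is empty
100 (((-1.8768272399902344, -5.225128173828125), (105.19834899902344, 97.7935791015625), 89.52165222167969), array([-50.5, -57.8], dtype=float32), array([47.1, 47.7], dtype=float32))
70 (((-75.01305389404297, 25.27326202392578), (241.85240173339844, 161.81724548339844), 0.22865816950798035), array([-196. ,  -55.6], dtype=float32), array([ 46. , 106.3], dtype=float32))
85 (((-100.47407531738281, 25.317855834960938), (301.873046875, 162.1096649169922), 0.22865813970565796), array([-251.3,  -55.6], dtype=float32), array([ 50.4, 106.7], dtype=float32))
100 (((-95.35096740722656, 31.791015625), (174.4495391845703, 320.3248291015625), 89.69143676757812), array([-255.6,  -55.6], dtype=float32), array([ 65., 119.], dtype=float32))
```

View pics/c11.png

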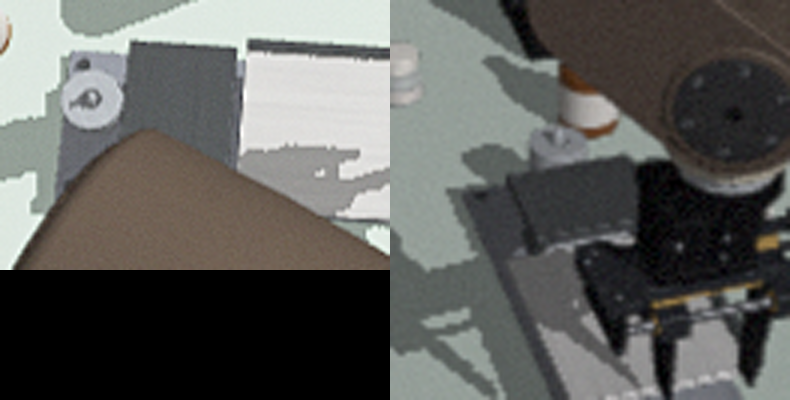

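The plate lies on the anvil, square, with its centre at about sx −1.7, and it appears not quite touching the collar (no force rise yet). I'll check the far edge for y and push the last bit until the force shows contact.

```bash
python3 - <<'E'
from m import *
T=np.load('t11.npy',allow_pickle=True).item();p=T['pixels'].astype(int).sum(-1)//3
f=lambda a,b:cv2.getRectSubPix(T['pixels'].max(-1),(1,1),tuple(float(v) for v in proj(T,[*(SO+SR@np.array([a,b])),71])))[0,0]
for a in(-40,-20,0,20,40): print('y-profile',a,[int(f(a,b)) for b in range(-76,-44,2)])
for b in(-50,-30,-10): print('x back',b,[int(f(a,b)) for a in range(-62,-42,2)],'x front',[int(f(a,b)) for a in range(38,60,2)])
E
```

```text
y-profile -40 [232, 232, 231, 233, 235, 237, 237, 218, 173, 111, 85, 94, 93, 95, 97, 93]
y-profile -20 [232, 232, 232, 231, 233, 236, 237, 220, 158, 99, 87, 89, 92, 94, 95, 95]
y-profile 0 [233, 233, 231, 232, 234, 236, 232, 207, 162, 102, 86, 93, 93, 93, 95, 98]
y-profile 20 [232, 232, 232, 232, 233, 236, 235, 220, 148, 95, 86, 90, 91, 91, 95, 94]
y-profile 40 [226, 237, 234, 233, 233, 235, 238, 223, 183, 99, 86, 92, 91, 93, 93, 92]
x back -50 [236, 234, 224, 231, 234, 201, 92, 89, 91, 91] x front [94, 93, 91, 88, 106, 149, 214, 232, 237, 235, 234]
x back -30 [216, 169, 126, 107, 112, 96, 91, 93, 98, 97] x front [92, 92, 92, 91, 97, 112, 159, 175, 173, 171, 170]
x back -10 [239, 169, 85, 107, 109, 107, 103, 97, 92, 91] x front [92, 92, 96, 96, 89, 94, 133, 181, 213, 203, 196]
```

Call:
apply_moves --pt "0.4 0 40 20 0" --pt "0.4 0 48 0 0" --pt "0.4 0 48 0 0" --pt "0.4 0 48 0 0" --pt "0.4 0 48 0 0" --pt "0.4 0 0 0 0" --pt "0.4 40 0 0 0" --pt "0.4 40 0 0 0" --pt "0.4 0 15 0 0" --pt "0.4 0 15 0 0"

```text
t: 41.7
eef_pos: [600.7, 26.8, 73.4]
tcp_rot: [2.428, 1.571, 2.351]
ft_force: [0.5, 0.2, -0.4]
opening: 0.601
```

Call:
apply_moves --pt "0.4 0 5 0 0" --pt "0.4 0 3 0 0" --pt "0.4 0 2 0 0" --pt "0.4 0 1 0 0" --pt "0.4 0 0 0 0"

```text
t: 42.2
eef_pos: [601.4, 36.6, 73.6]
tcp_rot: [-1.631, 1.571, -1.708]
ft_force: [0.0, -1.7, -1.5]
opening: 0.6
```

Call:
apply_moves --pt "0.4 0 1 0 0" --pt "0.4 0 0 0 0"

```text
t: 42.4
eef_pos: [601.5, 37.7, 73.6]
tcp_rot: [-2.326, 1.571, -2.403]
ft_force: [-1.0, -3.1, -1.4]
opening: 0.6
```

Call:
apply_moves --pt "0.4 0 0.7 0 0" --pt "0.4 0 0 0 0"

```text
t: 42.6
eef_pos: [601.6, 38.7, 73.6]
tcp_rot: [2.006, 1.571, 1.929]
ft_force: [-0.6, -3.3, -1.3]
opening: 0.596
```

The force step (1.7 → 3.2 N) shows the plate has met the collar. I retreat and make a final check.

Call:
apply_moves --pt "0.4 0 -5 0 0" --pt "0.4 0 -30 0 0" --pt "0.4 -40 0 0 0" --pt "0.4 -40 0 0 0" --pt "0.4 0 -45 -10 0" --pt "0.4 0 -45 -20 0" --pt "0.4 0 -45 -20 0" --pt "0.4 0 -45 -20 0" --pt "0.4 0 -40 -30 0" --pt "0.4 0 -40 -30 0"

```text
t: 43.6
eef_pos: [448.0, -246.7, 153.8]
tcp_rot: [0.096, 1.57, 0.019]
ft_force: [0.7, -1.0, 0.3]
opening: 0.599
```

Call:
apply_moves --pt "0.4 0 -20 0 0" --pt "0.4 0 0 0 0" --pt "0.4 0 0 0 0"

```text
t: 43.9
eef_pos: [447.7, -265.2, 153.7]
tcp_rot: [0.775, 1.57, 0.697]
ft_force: [-0.5, 0.9, -0.4]
opening: 0.6
```

```bash
python3 - <<'E'
from m import *
s=status.state();print(s['t'],s['eef_pos'],s['ft_force'])
T=cam('top');S=cam('side')
f=lambda a,b:cv2.getRectSubPix(T['pixels'].max(-1),(1,1),tuple(float(v) for v in proj(T,[*(SO+SR@np.array([a,b])),71])))[0,0]
for a in(-40,0,40): print('y',a,[int(f(a,b)) for b in range(-66,-50,2)],[int(f(a,b)) for b in range(50,72,2)])
for b in(-50,-30,30,50): print('x back',b,[int(f(a,b)) for a in range(-62,-42,2)],'front',[int(f(a,b)) for a in range(38,60,2)])
a=cv2.resize(T['pixels'][150:240,140:280,::-1],None,fx=3,fy=3,interpolation=cv2.INTER_CUBIC)
b=cv2.resize(S['pixels'][135:225,215:305,::-1],None,fx=4,fy=4,interpolation=cv2.INTER_CUBIC)
a=cv2.copyMakeBorder(a,0,b.shape[0]-a.shape[0],0,0,cv2.BORDER_CONSTANT)
cv2.imwrite('pics/c12.png',np.hstack([a,b]))
E
```

```text
43.9 [ 447.7 -265.2  153.7] [-0.5  0.9 -0.4]
y -40 [225, 223, 204, 160, 105, 79, 83, 84] [85, 87, 89, 88, 76, 76, 87, 107, 106, 104, 103]
y 0 [223, 225, 203, 158, 93, 75, 84, 89] [87, 88, 89, 87, 71, 69, 90, 136, 156, 159, 157]
y 40 [224, 231, 215, 175, 90, 76, 82, 84] [87, 88, 88, 85, 75, 74, 86, 105, 105, 102, 101]
x back -50 [227, 223, 211, 211, 194, 155, 86, 81, 83, 86] front [85, 86, 84, 79, 97, 142, 209, 222, 226, 225, 223]
x back -30 [199, 154, 117, 101, 106, 95, 87, 84, 88, 87] front [84, 85, 85, 83, 89, 107, 150, 162, 159, 157, 157]
x back 30 [207, 137, 92, 102, 101, 95, 88, 84, 88, 88] front [85, 84, 88, 87, 89, 92, 97, 101, 102, 101, 100]
x back 50 [211, 186, 102, 96, 96, 92, 97, 91, 87, 88] front [88, 87, 87, 87, 87, 88, 100, 104, 102, 99, 102]
```

View pics/c12.png

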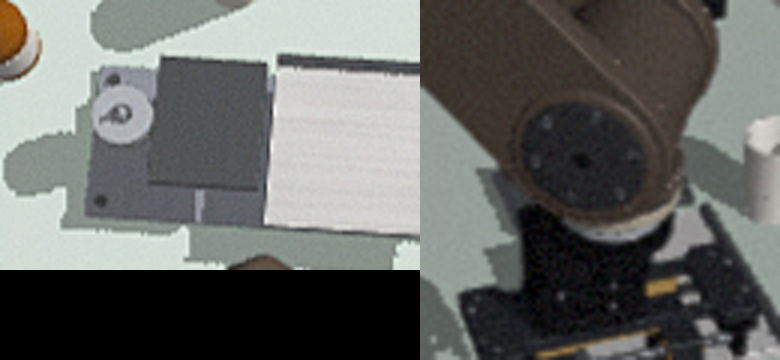

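The final picture shows the collar home at (122,114) with the plate's front edge against it at (155,115), and the plate over the anvil. Its back edge is clear of the deck at (268–275,130). The arm is clear, so I hand in.

```bash
python3 -c "
from h import *
print(env.job_done(), status.state()['t'])"
```

```text
the job is handed in; nothing more can be done
the job is handed in; nothing more can be done
```

I built the end stop and slid the test plate onto the anvil, then handed the job in at about 44 s of the 72 s. The hand-in reports no verdict.

**What I did:** I put the sleeve on the post, fully down, and the collar home on top of it. My first push of the plate toward the fence jammed diagonally at about 46 N, so I backed off. I then squared it with a two-finger push from behind, pushed it flat against the fence (force jump from 5 to 10 N), and slid it along to the collar.

**Last checks:**
- **Sleeve and collar:** pictures taken after each placing show the post tip through both, and the last top view still has the collar in place.
- **Plate position:** its centre reads about −1.3 mm along the slide and +0.5 mm across, and it looks square. The calibration is good to about 2 mm.
- **Plate level:** I could not measure this directly. It follows from the plate's place on the anvil and from the back edge being clear of the deck.
- **Robot:** it was standing clear of everything. I saw no bystander moved in the views I had, but I did not measure their positions afterwards.

**One disagreement:** the final push moved the tool about 2.7 mm and the force rose from 1.7 to 3.2 N, but the pictures show almost no plate movement. That suggests the plate was already at or nearly at the collar.

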